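# Load the sampling rack from the field carrier in sequence

## Robot

A 7-joint arm with a two-finger parallel gripper is mounted at the origin on the work surface. World frame = base frame: x ahead of the robot, y to its left, z up, the work surface at z = 0. Lengths are in mm, angles in rad, forces in N, time in s.
With the tool pointing down it reaches from about 350 to 900 mm from the base axis. Payload 8.1 kg.
Tool frame: the origin (TCP) lies at the very end of the fingers, on their centre line; the grasp point (between the pads) lies 19 mm behind it (manip.grip_depth is the distance from the TCP to the grasp point, in mm); z points along the fingers, y is the line along which they close (so a half turn about z gives the same grasp; the last joint's range is limited). The gripper opens to 92 mm and grips with 3 to 60 N. Pads are 19 mm wide; open, the fingers measure 130 mm over their backs; the gripper's body (75 mm by 190 mm) begins 47 mm behind the grasp point.
Start: joints at [-1.205, 0.434, 0.025, 1.573, -0.012, 1.134, -0.075], TCP at [282.413, 557.57, 226.742] pointing down, gripper open.
Joint ranges: [-2.62, 2.62], [-0.44, 2.09], [-1.27, 1.32], [0.08, 2.57], [-1.32, 4.46], [0.12, 2], [-2.74, 2.74]. Speed limits (rad/s): [2.22, 2.22, 3.01, 3.01, 3.14, 3.14, 3.14].

## Interface

Orientations are given as a rotation vector (axis times angle).
In Python, from workcell import manip, viewer gives the robot as it stands.
- The arm moves only by the shell command python3 -m handwheel 'ROWS'. ROWS is JSON, a list of rows, each a list of 5 numbers: the opening, from -1 (shut) to 1 (fully open), then the shift along the tool's x, y, z in m, then the turn about the tool's z in rad. A call has 1 to 10 rows; each row is the pose to reach, as a shift and turn from the pose commanded when the call began, along the tool's axes at that moment; what a row does not reach only later rows make up. A row lasts 1/8 s, in which the tool goes at most 62.5 mm and 10.7 degrees, less where a joint would pass 70% of its speed; a pose out of reach is approached as far as the arm can. A call with a gripper value outside its range is refused whole. The fingers move at their own pace and stop on an object; the grip force is fixed at half the most. Time passes only in rows, so rows that repeat a pose let the fingers close. It gives the time, the measured TCP pose, the force, the opening and the grip force at its end, in the units of the state.
- manip.read_state(): the state, without advancing time (a new reading comes with each control period).
- viewer.camera(name): name is "side" or "top" or "wrist"; returns a dict with "frame" (480x640x3 uint8, red, green, blue), "intrinsics" (3x3 intrinsics, pixels), "R" (3x3) and "t" (3): a world point X has camera coordinates R X + t; the wrist camera has in their place "hand_eye" (4x4, takes a point from camera to tool coordinates, whose origin is the TCP and whose axes are the flange's). Camera axes: x right, y down, z forward; pixel columns grow to the right and rows downward; lengths in mm; the calibration is good to about 2 mm. A picture is of the moment at which its call begins: read the wrist's pose just before it. There is no depth.
- manip.sign_off(): hands the job in; it is judged then, once.
The state is a dict: "t": time; "joint_pos": joint angles; "joint_velocities": joint speeds; "tau": joint torques, N m; "tool_pos": TCP position; "eef_rot": TCP orientation; "contact_force": force on the tool from outside, world axes, zero at the start; "moment": the same for the moment, N m; "finger_gap": finger opening in mm; "grip_force": force on a finger pad.
Only numpy, scipy, OpenCV 4.12 (cv2) and the standard library are available. Lean on these libraries where they do the work, as an engineer would, in place of code of your own. Each camera call takes 0.05 s, during which the arm holds its last target. There are 200 camera calls.

## Task

Move the four gas sample canisters from the sleeves of the field carrier into the sampling rack, one to a compartment, keeping their sequence: the canister at the carrier's handle end goes into the compartment beside the black valve block, and so on along the row, so the one farthest from the handle ends up farthest from the valve block. Keep every canister upright all the way, set it down gently rather than dropping it, and leave it standing on the floor of its compartment. Cap and sleeve have the same colour, so the empty sleeves still show the original order.

Things in the scene. Friction and masses are not known exactly. Their poses are not given: they have to be found in the camera images.
- canister_red: red-capped gas sample canister: small upright stainless steel cylinder, 50 mm diameter to 70 mm height, domed shoulder, then a red valve cap 30 mm in diameter from 94 to 124 mm above the base (grip it here; the brass neck below it is 25 mm wide); about 0.18 kg. Origin at the centre of its underside, z up; round, so its yaw means nothing.
- canister_yellow: yellow-capped gas sample canister: small upright stainless steel cylinder, 50 mm diameter to 70 mm height, domed shoulder, then a yellow valve cap 30 mm in diameter from 94 to 124 mm above the base (grip it here; the brass neck below it is 25 mm wide); about 0.18 kg. Origin at the centre of its underside, z up; round, so its yaw means nothing.
- canister_green: green-capped gas sample canister: small upright stainless steel cylinder, 50 mm diameter to 70 mm height, domed shoulder, then a green valve cap 30 mm in diameter from 94 to 124 mm above the base (grip it here; the brass neck below it is 25 mm wide); about 0.18 kg. Origin at the centre of its underside, z up; round, so its yaw means nothing.
- canister_blue: blue-capped gas sample canister: small upright stainless steel cylinder, 50 mm diameter to 70 mm height, domed shoulder, then a blue valve cap 30 mm in diameter from 94 to 124 mm above the base (grip it here; the brass neck below it is 25 mm wide); about 0.18 kg. Origin at the centre of its underside, z up; round, so its yaw means nothing.
- sleeve_red: red sleeve: fixed open cup in the field carrier, 64 mm outside, 57 mm inside diameter, 40 mm high, floor 4 mm thick. The red-capped canister starts standing in it and is lifted straight out. Origin at the centre of its underside. The four sleeves stand in any order along the carrier.
- sleeve_yellow: yellow sleeve: fixed open cup in the field carrier, 64 mm outside, 57 mm inside diameter, 40 mm high, floor 4 mm thick. The yellow-capped canister starts standing in it and is lifted straight out. Origin at the centre of its underside. The four sleeves stand in any order along the carrier.
- sleeve_green: green sleeve: fixed open cup in the field carrier, 64 mm outside, 57 mm inside diameter, 40 mm high, floor 4 mm thick. The green-capped canister starts standing in it and is lifted straight out. Origin at the centre of its underside. The four sleeves stand in any order along the carrier.
- sleeve_blue: blue sleeve: fixed open cup in the field carrier, 64 mm outside, 57 mm inside diameter, 40 mm high, floor 4 mm thick. The blue-capped canister starts standing in it and is lifted straight out. Origin at the centre of its underside. The four sleeves stand in any order along the carrier.
- carrier: field carrier: fixed grey tray 84 x 300 mm, floor 8 mm up, rim 22 mm high, black pull handle at its +y end. Origin: centre of underside; y runs along the row towards the handle. The sleeves stand on its floor at y = +105 (handle end), +35, -35 and -105 mm, x = 0. It stands left or right of the rack, both turned up to 15 degrees.
- rack: sampling rack: fixed aluminium tray 74 x 284 mm, row of four square compartments 66 mm inside, walls 30 mm high, floor 5 mm up; black valve block (with brass boss 68 mm high) at its -y end, port rail along +x (to x = 51 mm, 63 mm high). Origin: centre of underside; y runs along the row away from the valve block. Compartments at y = -105 (at the block), -35, +35, +105 mm, x = 0.

How it is judged (in metres and radians):
At the end, for the whole second after the job is handed in: Each canister rests released and upright (0.1 rad) on the floor (base under 10 mm above the rack underside) of the compartment whose place from the valve block equals its sleeve's place from the carrier handle, centred within 12 mm along and across (((y of sleeve_red in the frame of carrier between 0.085 and 0.125 m and y of canister_red in the frame of rack between -0.117 and -0.093 m) or (y of sleeve_red in the frame of carrier between 0.015 and 0.055 m and y of canister_red in the frame of rack between -0.047 and -0.023 m) or (y of sleeve_red in the frame of carrier between -0.055 and -0.015 m and y of canister_red in the frame of rack between 0.023 and 0.047 m) or (y of sleeve_red in the frame of carrier between -0.125 and -0.085 m and y of canister_red in the frame of rack between 0.093 and 0.117 m)) and x of canister_red in the frame of rack between -0.012 and 0.012 m and z of canister_red in the frame of rack between 0 and 0.01 m and angle between each of canister_red, canister_yellow, canister_green, canister_blue's own z axis and vertical below 0.1 rad and linear speed of each of canister_red, canister_yellow, canister_green, canister_blue below 0.02 m/s and angular speed of each of canister_red, canister_yellow, canister_green, canister_blue below 0.3 rad/s and ((y of sleeve_yellow in the frame of carrier between 0.085 and 0.125 m and y of canister_yellow in the frame of rack between -0.117 and -0.093 m) or (y of sleeve_yellow in the frame of carrier between 0.015 and 0.055 m and y of canister_yellow in the frame of rack between -0.047 and -0.023 m) or (y of sleeve_yellow in the frame of carrier between -0.055 and -0.015 m and y of canister_yellow in the frame of rack between 0.023 and 0.047 m) or (y of sleeve_yellow in the frame of carrier between -0.125 and -0.085 m and y of canister_yellow in the frame of rack between 0.093 and 0.117 m)) and x of canister_yellow in the frame of rack between -0.012 and 0.012 m and z of canister_yellow in the frame of rack between 0 and 0.01 m and ((y of sleeve_green in the frame of carrier between 0.085 and 0.125 m and y of canister_green in the frame of rack between -0.117 and -0.093 m) or (y of sleeve_green in the frame of carrier between 0.015 and 0.055 m and y of canister_green in the frame of rack between -0.047 and -0.023 m) or (y of sleeve_green in the frame of carrier between -0.055 and -0.015 m and y of canister_green in the frame of rack between 0.023 and 0.047 m) or (y of sleeve_green in the frame of carrier between -0.125 and -0.085 m and y of canister_green in the frame of rack between 0.093 and 0.117 m)) and x of canister_green in the frame of rack between -0.012 and 0.012 m and z of canister_green in the frame of rack between 0 and 0.01 m and ((y of sleeve_blue in the frame of carrier between 0.085 and 0.125 m and y of canister_blue in the frame of rack between -0.117 and -0.093 m) or (y of sleeve_blue in the frame of carrier between 0.015 and 0.055 m and y of canister_blue in the frame of rack between -0.047 and -0.023 m) or (y of sleeve_blue in the frame of carrier between -0.055 and -0.015 m and y of canister_blue in the frame of rack between 0.023 and 0.047 m) or (y of sleeve_blue in the frame of carrier between -0.125 and -0.085 m and y of canister_blue in the frame of rack between 0.093 and 0.117 m)) and x of canister_blue in the frame of rack between -0.012 and 0.012 m and z of canister_blue in the frame of rack between 0 and 0.01 m); the robot touches nothing.
It fails at once if a canister is tipped by more than 0.6 rad (angle between any of canister_red, canister_yellow, canister_green, canister_blue's own z axis and vertical above 0.6 rad).
It fails at once if a canister is dropped into the rack (over 0.5 m/s within 25 mm of its floor) ((linear speed of canister_red above 0.5 m/s and z of canister_red in the frame of rack below 0.03 m and x of canister_red in the frame of rack between -0.035 and 0.035 m and y of canister_red in the frame of rack between -0.14 and 0.14 m) or (linear speed of canister_yellow above 0.5 m/s and z of canister_yellow in the frame of rack below 0.03 m and x of canister_yellow in the frame of rack between -0.035 and 0.035 m and y of canister_yellow in the frame of rack between -0.14 and 0.14 m) or (linear speed of canister_green above 0.5 m/s and z of canister_green in the frame of rack below 0.03 m and x of canister_green in the frame of rack between -0.035 and 0.035 m and y of canister_green in the frame of rack between -0.14 and 0.14 m) or (linear speed of canister_blue above 0.5 m/s and z of canister_blue in the frame of rack below 0.03 m and x of canister_blue in the frame of rack between -0.035 and 0.035 m and y of canister_blue in the frame of rack between -0.14 and 0.14 m)).
It also fails if it takes over 112 s, if anything falls off the work surface, if the arm or the gripper's body presses on something with over 40 N, if the wrist force passes 120 N, or if a joint passes its speed limit or range.

## Working session

There is one attempt and no reset: what is moved stays moved. The work goes in short steps, Python scripts to look and compute and a shell command to move; the robot and the scene stay as the last step left them, time stands still between calls to the robot, and variables do not carry over. Pictures are saved under pics/ and viewed, at most 14 in all, crops included, and the job is handed in when it is done.

```bash
mkdir -p pics
python3 - <<'E'
from workcell import manip, viewer
import cv2
s=manip.read_state(); print({k:s[k] for k in('t','tool_pos','eef_rot','finger_gap','contact_force')}, manip.grip_depth)
for n in('top','side'):
    c=viewer.camera(n); cv2.imwrite(f'pics/{n}0.png',c['frame'][:,:,::-1]); print(n,c['intrinsics'],c['R'],c['t'])
E
```

```text
{'t': 0.0, 'tool_pos': array([282.23843304, 557.10520461, 225.95326941]), 'eef_rot': array([-7.29748629e-01, -3.05545662e+00,  2.37597871e-03]), 'finger_gap': 91.86804424344832, 'contact_force': array([-0.24222482, -0.30587375,  0.42766312])} 18.8
top [[591.45403276   0.         314.37461886]
 [  0.         591.45403276 238.87321658]
 [  0.           0.           1.        ]] [[ 0.02806482 -0.99953259 -0.01212287]
 [-0.99482433 -0.02674369 -0.09802715]
 [ 0.09765713  0.01481124 -0.9951099 ]] [ -4.75896862 531.76995322 891.52379461]
side [[616.43481148   0.         318.73762633]
 [  0.         616.43481148 236.79180756]
 [  0.           0.           1.        ]] [[ 7.76242206e-01 -6.30434563e-01  5.47521822e-04]
 [-3.86855327e-01 -4.77013067e-01 -7.89177730e-01]
 [ 4.97786092e-01  6.12381250e-01 -6.14164644e-01]] [-420.43467941  240.69534525  951.06064655]
```

View pics/top0.png

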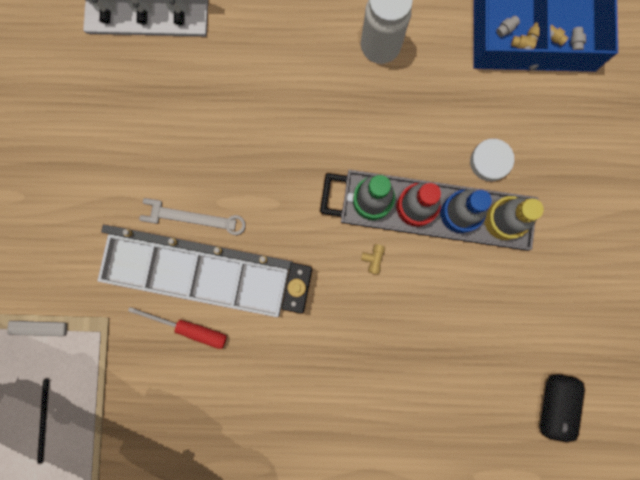

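View pics/side0.png

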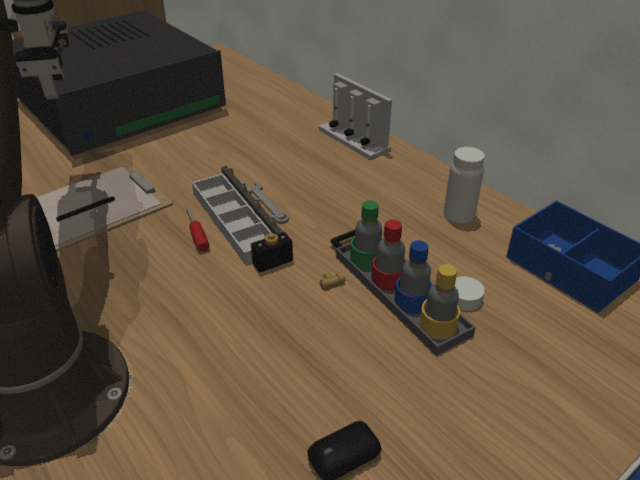

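The carrier's handle is on its left (px 333,195), and the order from the handle is green, red, blue, yellow. The rack's valve block is on its right (px 297,287), with compartments running left from (263,290) to (130,262). Next I'll measure these.

```bash
cat > h.py <<'E'
import numpy as np, cv2
from workcell import manip, viewer
def ray(c,p):
    K,R,t=c['intrinsics'],np.array(c['R']),np.array(c['t'])
    o=-R.T@t; d=R.T@np.linalg.solve(K,[p[0],p[1],1]); return o,d
def plane(c,p,z):
    o,d=ray(c,p); return o+d*(z-o[2])/d[2]
def tri(ca,pa,cb,pb):
    A=np.zeros((3,3));b=np.zeros(3); L=[ray(ca,pa),ray(cb,pb)]
    for o,d in L:
        d=d/np.linalg.norm(d);P=np.eye(3)-np.outer(d,d);A+=P;b+=P@o
    X=np.linalg.solve(A,b)
    o,d=L[0]; d=d/np.linalg.norm(d)
    return X,np.linalg.norm((np.eye(3)-np.outer(d,d))@(X-o))
HUE={'green':(55,85),'red':(172,6),'blue':(104,120),'yellow':(20,30)}
def mask(img,col,smin=140,vmin=60):
    h,s,v=cv2.split(cv2.cvtColor(img,cv2.COLOR_RGB2HSV)); a,b=HUE[col]
    m=((h>=a)&(h<=b)) if a<b else ((h>=a)|(h<=b))
    return (m&(s>smin)&(v>vmin)).astype(np.uint8)*255
E
python3 - <<'E'
from h import *
T=viewer.camera('top');S=viewer.camera('side')
win={'top':(330,150,560,260),'side':(330,190,480,350)}
for col in HUE:
    P={}
    for n,c in(('top',T),('side',S)):
        m=mask(c['frame'],col); k=np.zeros_like(m);x0,y0,x1,y1=win[n];k[y0:y1,x0:x1]=255
        N,_,st,ce=cv2.connectedComponentsWithStats(m&k)
        o=[(int(st[i,4]),tuple(int(v) for v in st[i,:4]),ce[i].round(1).tolist()) for i in range(1,N) if st[i,4]>40]; print(col,n,o)
# rack bright mask
f=T['frame'];h,s,v=cv2.split(cv2.cvtColor(f,cv2.COLOR_RGB2HSV))
cr=cv2.resize(f[215:330,85:325],None,fx=3.3,fy=3.3,interpolation=cv2.INTER_CUBIC); cv2.imwrite('pics/rack.png',cr[:,:,::-1])
m=((s<40)&(v>110)).astype(np.uint8)*255; k=np.zeros_like(m);k[225:325,90:320]=255
N,L,st,ce=cv2.connectedComponentsWithStats(m&k)
for i in range(1,N):
    if st[i,4]>200:
        r=cv2.minAreaRect(np.argwhere(L==i)[:,::-1].astype(np.float32)); print('rack',st[i],ce[i],r)
E
```

```text
green top []
green side []
red top [(360, (397, 183, 43, 43), [411.9, 211.7]), (410, (418, 183, 22, 23), [428.6, 194.3])]
red side [(334, (384, 220, 18, 23), [392.7, 230.5]), (439, (372, 257, 29, 34), [384.2, 278.0])]
blue top [(324, (441, 190, 41, 43), [454.5, 218.3]), (406, (467, 191, 24, 22), [478.4, 201.3])]
blue side [(144, (411, 241, 17, 11), [419.1, 246.1]), (78, (396, 277, 30, 22), [405.7, 290.9])]
yellow top [(344, (485, 197, 40, 42), [497.8, 221.6]), (168, (516, 200, 18, 22), [523.3, 212.5]), (56, (532, 203, 10, 13), [536.8, 208.1])]
yellow side [(425, (436, 264, 21, 27), [446.0, 276.3]), (699, (420, 300, 40, 39), [438.4, 324.9])]
rack [  98  234  190   83 8593] [195.25765158 275.38799022] ((192.4761199951172, 274.8135070800781), (184.5450439453125, 49.57771682739258), 11.142889976501465)
```

View pics/rack.png

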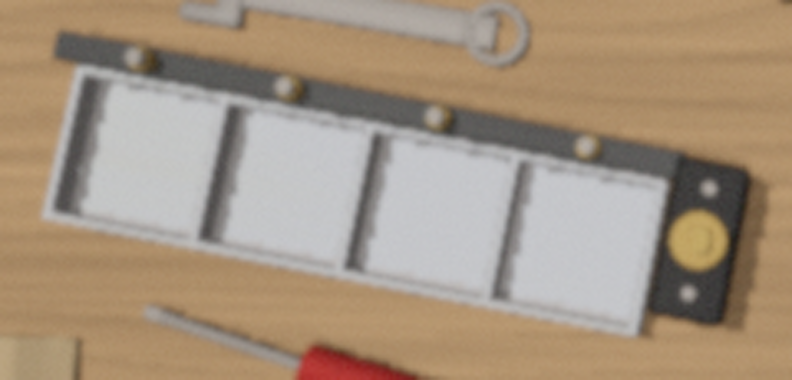

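The crop shows the rack rim corners at crop px TL(80,68), BL(44,215), BR(640,333) and TR(668,180). The rail runs along the top edge and the valve block is on the right. I'll check these sizes and tune the colour masks.

```bash
sed -i "s/^HUE=.*/HUE={'green':(55,90),'red':(170,8),'blue':(100,125),'yellow':(18,32)}/; s/smin=140,vmin=60/smin=110,vmin=40/" h.py
python3 - <<'E'
from h import *
T=viewer.camera('top');S=viewer.camera('side')
for n,c,p in(('t',T,(379,186)),('s',S,(370,211)),('t',T,(478,201)),('s',S,(419,253)),('t',T,(530,210))):
    print(cv2.cvtColor(c['frame'],cv2.COLOR_RGB2HSV)[p[1],p[0]])
Q=np.array([(80,68),(44,215),(640,333),(668,180)],float); Q=(Q+.5)/3.3-.5+[85,215]
X=np.array([plane(T,q,30) for q in Q]);print(X.round(1)); print([np.linalg.norm(X[i]-X[i-1]).round(1) for i in range(4)])
b=plane(T,(np.array([700,240])+.5)/3.3-.5+[85,215],68); print('ctr',X.mean(0),'boss',b)
y=((X[0]+X[1])-(X[2]+X[3]));y/=np.linalg.norm(y);print('y axis',y)
win={'top':(330,150,560,260),'side':(330,190,480,350)}
for col in HUE:
    P={}
    for n,c in(('top',T),('side',S)):
        m=mask(c['frame'],col); m=cv2.morphologyEx(m,cv2.MORPH_OPEN,np.ones((3,3)));k=np.zeros_like(m);x0,y0,x1,y1=win[n];k[y0:y1,x0:x1]=255
        N,_,st,ce=cv2.connectedComponentsWithStats(m&k)
        o=[(st[i],ce[i]) for i in range(1,N) if st[i,4]>60]; o.sort(key=lambda a:a[1][1])
        print(col,n,[(a[0].tolist(),a[1].round(1).tolist()) for a in o])
        if o:P[n]=o[0]
    if len(P)==2:
        print(tri(T,P['top'][1],S,P['side'][1]), 'z130',plane(T,P['top'][1],130))
E
```

```text
[ 66 122 149]
[ 65 125  53]
[108 177 153]
[108 184  54]
[ 26 138 194]
[[528.4 328.8  30. ]
 [459.  341.4  30. ]
 [412.3  61.1  30. ]
 [483.3  50.4  30. ]]
[np.float64(282.0), np.float64(70.5), np.float64(284.2), np.float64(71.9)]
ctr [470.74711515 195.45127048  30.        ] boss [455.32450558  33.06689103  68.        ]
y axis [0.16206768 0.98677964 0.        ]
green top [([369, 176, 21, 22, 364], [379.1, 186.6]), ([354, 198, 34, 21, 172], [367.9, 211.7])]
green side [([362, 201, 16, 21, 275], [369.6, 210.9]), ([351, 240, 26, 29, 367], [361.5, 257.3])]
(array([597.79377949, -79.59519588, 120.26172461]), np.float64(0.8874499650148251)) z130 [596.66780679 -79.21882319 130.        ]
red top [([417, 183, 24, 24, 446], [428.6, 194.3]), ([396, 187, 44, 40, 409], [411.9, 212.5])]
red side [([384, 219, 18, 23, 352], [392.6, 230.3]), ([372, 259, 29, 32, 474], [383.9, 278.0])]
(array([ 588.4179524 , -148.71031028,  121.10419594]), np.float64(0.9799158253362266)) z130 [ 587.62214687 -147.73900807  130.        ]
blue top [([467, 190, 24, 23, 436], [478.5, 201.3]), ([441, 193, 39, 40, 381], [454.2, 218.4])]
blue side [([410, 241, 18, 23, 352], [418.4, 252.0]), ([395, 280, 32, 34, 519], [408.2, 300.7])]
(array([ 580.46712267, -218.29815999,  120.47408383]), np.float64(1.0165108950716009)) z130 [ 579.67249036 -216.45991037  130.        ]
yellow top [([516, 199, 28, 23, 521], [529.7, 210.1]), ([485, 196, 39, 44, 510], [498.7, 221.4]), ([361, 244, 24, 16, 240], [374.0, 253.1])]
yellow side [([436, 264, 21, 28, 475], [445.8, 276.7]), ([330, 273, 15, 14, 149], [336.5, 279.0]), ([420, 302, 41, 37, 735], [438.5, 324.9])]
(array([ 569.67188587, -289.10571425,  120.20599251]), np.float64(1.3842875457574668)) z130 [ 569.24063755 -286.63824592  130.        ]
```

```bash
python3 -m handwheel '[[1,-0.046,-0.034,0,0.11],[1,-0.09,-0.068,0,0.22],[1,-0.135,-0.1,0,0.33],[1,-0.18,-0.135,0,0.44],[1,-0.225,-0.17,0,0.55],[1,-0.27,-0.2,0,0.66],[1,-0.315,-0.235,0,0.77],[1,-0.36,-0.27,0,0.88],[1,-0.405,-0.3,0,0.99],[1,-0.45,-0.34,0,1.10]]'
cat >> h.py <<'E'
from scipy.spatial.transform import Rotation
def go(x,y,z):
    s=manip.read_state(); R=Rotation.from_rotvec(s['eef_rot']).as_matrix()
    print('t',round(s['t'],2),'pos',s['tool_pos'].round(1),'xaxis',R[:,0].round(3),'gap',round(s['finger_gap'],1)); print('shift m',(R.T@(np.array([x,y,z])-s['tool_pos'])/1000).round(4))
E
python3 -c "
from h import *
go(597,-79.5,230)"
```

```text
t: 1.55
tool_pos: [531.1, 50.0, 226.9]
eef_rot: [2.222, 2.221, 0.001]
contact_force: [0.8, 1.2, -0.3]
finger_gap: 91.6
grip_force: 0.0
t 1.55 pos [531.1  50.  226.9] xaxis [0.    1.    0.001] gap 91.6
shift m [-0.1294  0.0659 -0.0031]
```

```bash
python3 -m handwheel '[[1,-0.045,0.023,0,0],[1,-0.09,0.046,0,0],[1,-0.13,0.066,0,0],[1,-0.13,0.066,0,0],[1,-0.13,0.066,0,0]]'
python3 - <<'E'
from h import *
s=manip.read_state();c=viewer.camera('wrist');cv2.imwrite('pics/w1.png',c['frame'][:,:,::-1]);H=np.array(c['hand_eye'])
M=np.eye(4);M[:3,:3]=Rotation.from_rotvec(s['eef_rot']).as_matrix();M[:3,3]=s['tool_pos'];W=np.linalg.inv(M@H)
c['R'],c['t']=W[:3,:3],W[:3,3]; print(s['tool_pos'],H.round(2),c['intrinsics'][0])
for col in HUE:
    m=cv2.morphologyEx(mask(c['frame'],col),cv2.MORPH_OPEN,np.ones((3,3)));N,_,st,ce=cv2.connectedComponentsWithStats(m)
    for i in range(1,N):
        if st[i,4]>300: print(col,st[i],ce[i].round(),plane(c,ce[i],133).round(1))
E
```

```text
t: 2.17
tool_pos: [596.2, -78.4, 226.4]
eef_rot: [-2.219, -2.223, 0.0]
contact_force: [0.0, 0.7, 0.6]
finger_gap: 92.1
grip_force: 0.0
[596.1981478  -78.3733566  226.41569496] [[   0.     -0.96   -0.29   79.11]
 [   1.      0.      0.     -0.  ]
 [  -0.     -0.29    0.96 -158.16]
 [   0.      0.      0.      1.  ]] [367.57977783   0.         320.35389857]
green [287 172  68  55 863] [318. 191.] [594.5 -45.4 133. ]
green [ 301  210   42   49 1598] [322. 234.] [597.2 -76.5 133. ]
red [280 240  26  48 419] [290. 260.] [574.4 -96.1 133. ]
red [ 291  292   39   37 1262] [310. 312.] [ 588.4 -138.4  133. ]
blue [ 283  364   37   44 1266] [300. 385.] [ 579.9 -205.5  133. ]
yellow [ 263    0   20   96 1049] [272.  49.] [565.8  43.9 133. ]
yellow [ 279    0   50  102 2598] [299.  39.] [582.9  49.4 133. ]
yellow [ 416    0   30  135 2895] [430.  66.] [664.7  34.  133. ]
yellow [446   0  11  49 351] [451.  24.] [675.2  57.9 133. ]
yellow [460   0  18 113 725] [468.  48.] [687.4  44.3 133. ]
yellow [ 489    0   75  318 6047] [527. 131.] [732.5  -5.  133. ]
yellow [ 552    0   32  119 1244] [567. 
[... 797 characters left out ...]
172   75   80 2983] [211. 208.] [519.4 -57.3 133. ]
yellow [128 188  12  45 318] [134. 208.] [465.3 -57.8 133. ]
yellow [ 425  216   28   64 1060] [438. 249.] [681.6 -87.3 133. ]
yellow [ 394  234   30   94 1534] [407. 276.] [ 660.9 -108.9  133. ]
yellow [ 555  252   39   43 1058] [575. 274.] [ 784.9 -106.8  133. ]
yellow [516 260  20  35 406] [526. 279.] [ 748.8 -110.8  133. ]
yellow [589 265  18  30 344] [598. 281.] [ 802.9 -112.3  133. ]
yellow [107 320  19  58 489] [114. 348.] [ 432.9 -171.   133. ]
yellow [516 328  19  50 365] [528. 354.] [ 761.4 -175.7  133. ]
yellow [218 363  23  44 726] [230. 384.] [ 522.2 -204.9  133. ]
yellow [243 363  10  44 301] [247. 384.] [ 536.4 -205.   133. ]
```

View pics/w1.png

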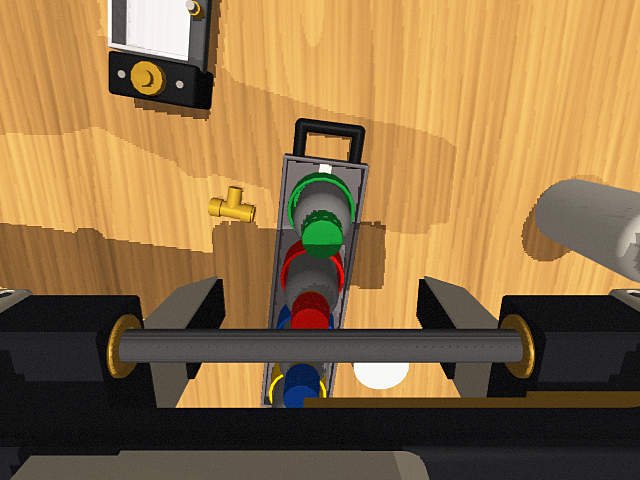

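The wrist view shows the green cap at px (322,234), centred between the fingers, and confirms x≈597. Now I'll grasp it.

```bash
python3 -m handwheel '[[1,-0.001,0.001,0.04,0],[1,-0.001,0.001,0.08,0],[1,-0.001,0.001,0.11,0],[1,-0.001,0.001,0.124,0],[1,-0.001,0.001,0.124,0],[-1,-0.001,0.001,0.124,0],[-1,-0.001,0.001,0.124,0],[-1,-0.001,0.001,0.124,0],[-1,-0.001,0.001,0.124,0],[-1,-0.001,0.001,0.124,0]]'
```

```text
t: 3.48
tool_pos: [597.5, -80.0, 102.8]
eef_rot: [2.219, 2.224, 0.0]
contact_force: [-0.9, -0.4, -0.4]
finger_gap: 46.4
grip_force: 0.0
```

```bash
python3 -m handwheel '[[-1,0,0,0,0],[-1,0,0,0,0],[-1,0,0,0,0],[-1,0,0,0,0]]'
```

```text
t: 3.98
tool_pos: [597.4, -80.0, 102.7]
eef_rot: [-2.219, -2.224, 0.0]
contact_force: [-0.6, 0.1, -0.7]
finger_gap: 29.3
grip_force: 30.0
```

```bash
python3 -m handwheel '[[-1,0,0,-0.02,0],[-1,0,0,-0.06,0],[-1,0,0,-0.1,0],[-1,0,0,-0.137,0],[-1,0.025,-0.021,-0.137,0],[-1,0.065,-0.054,-0.137,0],[-1,0.108,-0.09,-0.137,0],[-1,0.15,-0.125,-0.137,0],[-1,0.172,-0.144,-0.137,0],[-1,0.172,-0.144,-0.137,0]]';  python3 - <<'E'
from h import *
go(453.7,91.9,97)
c=viewer.camera('side');cv2.imwrite('pics/s1.png',cv2.resize(c['frame'][120:320,150:450],None,fx=2.6,fy=2.6)[:,:,::-1])
E
```

```text
t: 5.22
tool_pos: [451.5, 93.7, 239.6]
eef_rot: [-2.214, -2.227, 0.0]
contact_force: [0.4, -0.2, -1.6]
finger_gap: 29.4
grip_force: 30.0
t 5.22 pos [451.5  93.7 239.6] xaxis [-0.006  1.     0.001] gap 29.4
shift m [-0.002   0.0024  0.1426]
```

View pics/s1.png

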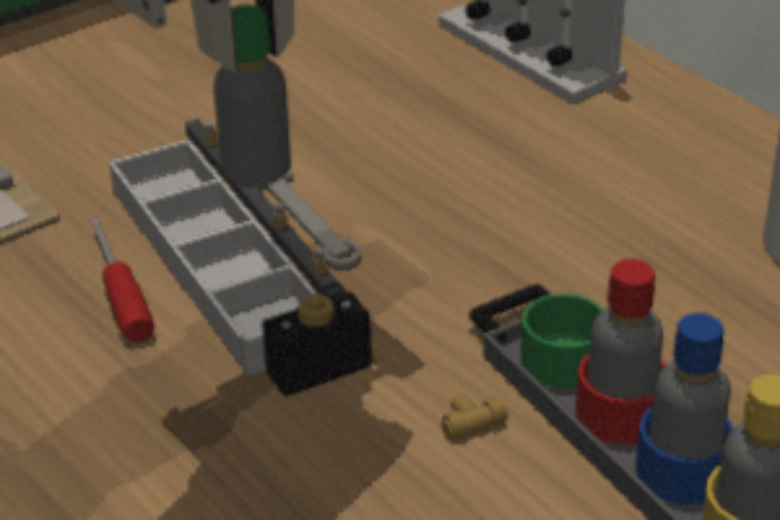

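The side crop shows green held upright over the rack, with the rack rim corners at crop px (112,163), (188,143) and (245,335). I'll cross-check the rack against this view.

Run:
```python
from h import *
c=viewer.camera('side')
for q in((112,163),(188,143),(245,335)): print(plane(c,(np.array(q)+.5)/2.6-.5+[150,120],30).round(1))
```

```text
[456.2 337.8  30. ]
[523.6 324.3  30. ]
[414.7  71.4  30. ]
```

```bash
python3 -m handwheel '[[-1,-0.003,0.0015,0.02,0],[-1,-0.003,0.0015,0.06,0],[-1,-0.003,0.0015,0.09,0],[-1,-0.003,0.0015,0.11,0],[-1,-0.003,0.0015,0.125,0],[-1,-0.003,0.0015,0.135,0],[-1,-0.003,0.0015,0.14,0],[-1,-0.003,0.0015,0.14,0]]'
```

```text
t: 6.32
tool_pos: [454.8, 88.7, 99.8]
eef_rot: [2.219, 2.223, 0.0]
contact_force: [0.3, 0.1, -2.1]
finger_gap: 29.0
grip_force: 30.0
```

```bash
python3 -m handwheel '[[-1,0,0,0.001,0],[-1,0,0,0.002,0],[-1,0,0,0.003,0],[-1,0,0,0.004,0],[-1,0,0,0.004,0]]'
```

```text
t: 6.95
tool_pos: [454.6, 88.7, 95.7]
eef_rot: [-2.219, -2.224, 0.0]
contact_force: [0.1, 0.4, -1.4]
finger_gap: 29.6
grip_force: 30.0
```

```bash
python3 -m handwheel '[[-1,0,0,0.001,0],[-1,0,0,0.001,0]]';python3 -m handwheel '[[-1,0,0,0.001,0],[-1,0,0,0.001,0]]'
```

```text
t: 7.2
tool_pos: [454.9, 88.9, 95.5]
eef_rot: [-2.219, -2.223, -0.001]
contact_force: [-4.1, -0.4, 13.3]
finger_gap: 29.6
grip_force: 30.0
t: 7.45
tool_pos: [455.3, 89.0, 95.4]
eef_rot: [-2.22, -2.223, -0.003]
contact_force: [-5.9, -1.6, 26.4]
finger_gap: 29.5
grip_force: 30.0
```

```bash
python3 -m handwheel '[[-1,0,0,-0.002,0],[0.6,0,0,-0.002,0],[0.6,0,0,-0.002,0],[0.6,0,0,-0.002,0],[0.6,0,0,-0.002,0],[0.6,0,0,-0.03,0],[0.6,0,0,-0.08,0],[0.6,0,0,-0.13,0],[0.6,0,0,-0.138,0]]';  python3 - <<'E'
from h import *
go(588.5,-149,230)
c=viewer.camera('top');cv2.imwrite('pics/t1.png',cv2.resize(c['frame'][180:330,80:360],None,fx=2.8,fy=2.8)[:,:,::-1])
E
```

```text
t: 8.57
tool_pos: [456.4, 89.2, 234.8]
eef_rot: [2.218, 2.222, 0.009]
contact_force: [-0.2, 0.5, -0.5]
finger_gap: 73.7
grip_force: 0.0
t 8.57 pos [456.4  89.2 234.8] xaxis [-0.002  1.     0.002] gap 73.7
shift m [-0.2384  0.1316  0.0049]
```

View pics/t1.png

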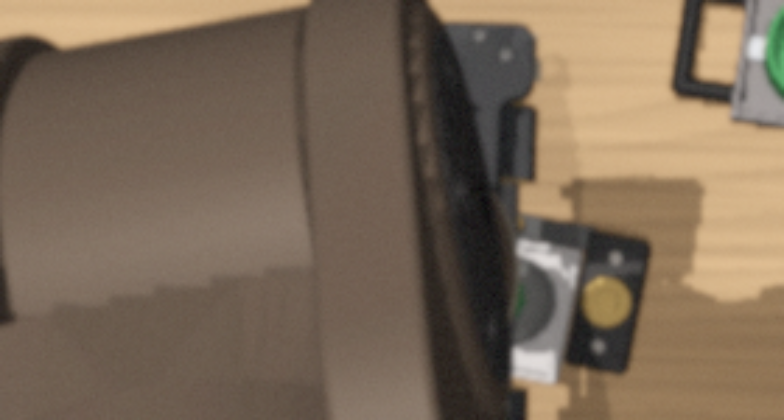

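The arm hides most of the rack here, though green is standing in the compartment at crop px (535,300). I'll move above red and look again.

```bash
python3 -m handwheel '[[0.8,-0.055,0.03,0,0],[0.8,-0.11,0.06,0,0],[0.8,-0.16,0.09,0,0],[0.8,-0.21,0.115,0,0],[0.8,-0.238,0.132,0,0],[0.8,-0.238,0.132,0,0]]';  python3 - <<'E'
from h import *
go(588.5,-149,102)
T=viewer.camera('top');S=viewer.camera('side');P=[]
for c,w in((T,(80,200,330,330)),(S,(180,130,340,270))):
    m=cv2.morphologyEx(mask(c['frame'],'green'),cv2.MORPH_OPEN,np.ones((3,3)));k=np.zeros_like(m);k[w[1]:w[3],w[0]:w[2]]=255
    N,_,st,ce=cv2.connectedComponentsWithStats(m&k); print(st[1:],ce[1:]); P.append(ce[1:][np.argmax(st[1:,4])])
print(tri(T,P[0],S,P[1]))
cv2.imwrite('pics/t2.png',cv2.resize(T['frame'][180:330,80:360],None,fx=2.8,fy=2.8)[:,:,::-1])
E
```

```text
t: 9.38
tool_pos: [586.7, -151.9, 229.7]
eef_rot: [-2.223, -2.218, 0.005]
contact_force: [-0.8, 1.0, 0.1]
finger_gap: 82.4
grip_force: 0.0
t 9.38 pos [ 586.7 -151.9  229.7] xaxis [ 0.002  1.    -0.002] gap 82.4
shift m [0.0031 0.0021 0.1276]
[] []Traceback (most recent call last):
  File "<stdin>", line 6, in <module>
    return _wrapfunc(a, 'argmax', axis=axis, out=out, **kwds)
    return bound(*args, **kwds)
ValueError: attempt to get argmax of an empty sequence
```

Run:
```python
from h import *
T=viewer.camera('top')
cv2.imwrite('pics/t2.png',cv2.resize(T['frame'][180:330,80:360],None,fx=2.8,fy=2.8)[:,:,::-1])
```

```text
(no output)
```

View pics/t2.png

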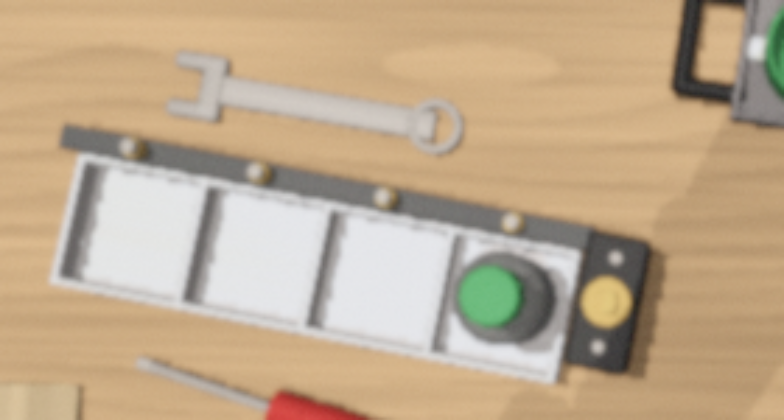

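Green stands in the block-side compartment, cap at crop px (489,296). Rim corners are at (80,153), (50,281), (555,382) and (580,247). I'll work out its position in the rack frame.

Run:
```python
from h import *
T=viewer.camera('top'); f=lambda q:(np.array(q)+.5)/2.8-.5+[80,180]
X=np.array([plane(T,f(q),30) for q in((80,153),(50,281),(555,382),(580,247))]);C=X.mean(0);y=X[0]+X[1]-X[2]-X[3];y/=np.linalg.norm(y);x=np.array([y[1],-y[0],0])
print(X.round(1),C,y)
m=mask(T['frame'],'green',80);k=np.zeros_like(m);k[250:320,230:300]=255;ys,xs=np.nonzero(m&k);p=(xs.mean(),ys.mean());print(p,len(xs),f((489,296)))
for q in(p,f((489,296))):
    g=plane(T,q,127);print(g,(g-C)@x,(g-C)@y)
for yy in(-105,-35,35,105):print((C+yy*y).round(1))
```

```text
[[529.8 329.9  30. ]
 [458.6 342.1  30. ]
 [411.4  62.1  30. ]
 [485.3  50.9  30. ]] [471.29517074 196.26659769  30.        ] [0.1618525  0.98681496 0.        ]
(np.float64(255.05540897097626), np.float64(285.29551451187336)) 379 [254.32142857 285.39285714]
[455.67922121  87.86400937 127.        ] 2.1351769787518915 -109.50077649704114
[455.5181868   88.86623424 127.        ] 1.8140532146214685 -108.53782981468719
[454.3  92.7  30. ]
[465.6 161.7  30. ]
[477.  230.8  30. ]
[488.3 299.9  30. ]
```

```bash
python3 -m handwheel '[[1,0.003,0.002,0.04,0],[1,0.003,0.002,0.08,0],[1,0.003,0.002,0.11,0],[1,0.003,0.002,0.127,0],[1,0.003,0.002,0.127,0],[-1,0.003,0.002,0.127,0],[-1,0.003,0.002,0.127,0],[-1,0.003,0.002,0.127,0],[-1,0.003,0.002,0.127,0],[-1,0.003,0.002,0.127,0]]'; python3 -m handwheel '[[-1,0,0,0,0],[-1,0,0,0,0],[-1,0,0,0,0],[-1,0,0,0,0]]'; python3 -c "
from h import *
go(465.6,161.5,240)"
```

```text
t: 10.82
tool_pos: [589.1, -146.0, 104.8]
eef_rot: [2.219, 2.223, 0.0]
contact_force: [-0.1, 0.6, -0.1]
finger_gap: 46.2
grip_force: 0.0
t: 11.32
tool_pos: [589.0, -146.0, 104.7]
eef_rot: [-2.219, -2.223, 0.0]
contact_force: [-0.7, 0.8, -2.0]
finger_gap: 29.2
grip_force: 30.0
t 11.32 pos [ 589.  -146.   104.7] xaxis [-0.002  1.     0.   ] gap 29.2
shift m [ 0.3077 -0.1229 -0.1353]
```

```bash
python3 -m handwheel '[[-1,0,0,-0.02,0],[-1,0,0,-0.06,0],[-1,0,0,-0.1,0],[-1,0,0,-0.14,0],[-1,0.02,-0.008,-0.14,0],[-1,0.055,-0.022,-0.14,0],[-1,0.095,-0.038,-0.14,0],[-1,0.135,-0.054,-0.14,0],[-1,0.17,-0.068,-0.14,0],[-1,0.19,-0.076,-0.14,0]]'; python3 -m handwheel '[[-1,0.02,-0.008,0,0],[-1,0.055,-0.022,0,0],[-1,0.09,-0.035,0,0],[-1,0.112,-0.044,0,0],[-1,0.12,-0.047,0,0],[-1,0.12,-0.047,0,0],[-1,0.12,-0.047,0,0],[-1,0.12,-0.047,0,0]]'; python3 -c "
from h import *
go(465.6,164,102)"
```

```text
t: 12.58
tool_pos: [511.7, 46.0, 244.6]
eef_rot: [-2.216, -2.225, -0.0]
contact_force: [0.2, -0.7, -1.7]
finger_gap: 29.4
grip_force: 30.0
t: 13.58
tool_pos: [465.9, 162.8, 244.8]
eef_rot: [2.221, 2.221, 0.0]
contact_force: [0.0, -1.0, -1.5]
finger_gap: 29.5
grip_force: 30.0
t 13.57 pos [465.9 162.8 244.8] xaxis [-0.  1. -0.] gap 29.5
shift m [ 0.0013 -0.0003  0.1428]
```

```bash
python3 -m handwheel '[[-1,0.001,0,0.02,0],[-1,0.001,0,0.06,0],[-1,0.001,0,0.1,0],[-1,0.001,0,0.125,0],[-1,0.001,0,0.138,0],[-1,0.001,0,0.143,0],[-1,0.001,0,0.145,0],[-1,0.001,0,0.1465,0],[-1,0.001,0,0.1465,0]]'
```

```text
t: 14.7
tool_pos: [465.8, 165.0, 98.7]
eef_rot: [2.219, 2.224, 0.001]
contact_force: [-0.6, 0.0, -1.5]
finger_gap: 29.7
grip_force: 30.0
```

```bash
python3 -m handwheel '[[-1,0,0,0.001,0],[-1,0,0,0.001,0]]'
```

```text
t: 14.95
tool_pos: [465.7, 164.9, 97.5]
eef_rot: [2.219, 2.223, 0.001]
contact_force: [-1.2, -0.5, 2.0]
finger_gap: 29.5
grip_force: 30.0
```

Red is touching the floor. Next I'll release it and go over blue, a total of (-0.383, +0.114) from here with the lift.

```bash
python3 -m handwheel '[[0.7,0,0,0,0],[0.7,0,0,0,0],[0.7,0,0,0,0],[0.7,0,0,0,0],[0.7,0,0,-0.03,0],[0.7,0,0,-0.08,0],[0.7,0,0,-0.133,0],[0.7,0,0,-0.133,0]]'; python3 -m handwheel '[[0.8,-0.055,0.016,0,0],[0.8,-0.11,0.033,0,0],[0.8,-0.165,0.05,0,0],[0.8,-0.22,0.066,0,0],[0.8,-0.275,0.083,0,0],[0.8,-0.33,0.1,0,0],[0.8,-0.37,0.11,0,0],[0.8,-0.383,0.114,0,0],[0.8,-0.383,0.114,0,0],[0.8,-0.383,0.114,0,0]]'; python3 -c "
from h import *
go(580,-218,102)"
```

```text
t: 15.95
tool_pos: [467.7, 165.5, 234.0]
eef_rot: [2.218, 2.222, 0.011]
contact_force: [-0.4, -0.3, -0.3]
finger_gap: 78.0
grip_force: 0.0
t: 17.2
tool_pos: [580.2, -216.0, 229.7]
eef_rot: [-2.216, -2.225, -0.001]
contact_force: [-0.1, 0.8, -0.1]
finger_gap: 82.3
grip_force: 0.0
t 17.2 pos [ 580.2 -216.   229.7] xaxis [-0.004  1.     0.001] gap 82.3
shift m [-2.200e-03 -1.000e-04  1.277e-01]
```

```bash
python3 -m handwheel '[[1,-0.002,0,0.04,0],[1,-0.002,0,0.08,0],[1,-0.002,0,0.11,0],[1,-0.002,0,0.127,0],[1,-0.002,0,0.127,0],[-1,-0.002,0,0.127,0],[-1,-0.002,0,0.127,0],[-1,-0.002,0,0.127,0],[-1,-0.002,0,0.127,0],[-1,-0.002,0,0.127,0]]'; python3 -m handwheel '[[-1,0,0,0,0],[-1,0,0,0,0],[-1,0,0,0,0],[-1,0,0,0,0]]'; python3 -c "
from h import *
go(477,230.5,240)"
```

```text
t: 18.45
tool_pos: [580.3, -220.0, 103.3]
eef_rot: [2.219, 2.223, 0.0]
contact_force: [0.4, 0.3, -0.2]
finger_gap: 46.5
grip_force: 0.0
t: 18.95
tool_pos: [580.2, -220.0, 103.2]
eef_rot: [-2.219, -2.224, 0.0]
contact_force: [0.3, -0.5, -0.3]
finger_gap: 29.4
grip_force: 30.0
t 18.95 pos [ 580.2 -220.   103.2] xaxis [-0.002  1.     0.   ] gap 29.4
shift m [ 0.4507 -0.1023 -0.1368]
```

```bash
python3 -m handwheel '[[-1,0,0,-0.02,0],[-1,0,0,-0.06,0],[-1,0,0,-0.1,0],[-1,0,0,-0.14,0],[-1,0.02,-0.005,-0.14,0],[-1,0.06,-0.014,-0.14,0],[-1,0.105,-0.024,-0.14,0],[-1,0.15,-0.034,-0.14,0],[-1,0.195,-0.045,-0.14,0],[-1,0.22,-0.05,-0.14,0]]'; python3 -m handwheel '[[-1,0.03,-0.007,0,0],[-1,0.07,-0.016,0,0],[-1,0.115,-0.027,0,0],[-1,0.16,-0.037,0,0],[-1,0.2,-0.046,0,0],[-1,0.22,-0.051,0,0],[-1,0.2285,-0.053,0,0],[-1,0.2285,-0.053,0,0],[-1,0.2285,-0.053,0,0],[-1,0.2285,-0.053,0,0]]'; python3 -c "
from h import *
go(477,228.5,98.5)"
```

```text
t: 20.2
tool_pos: [528.8, 2.7, 242.9]
eef_rot: [-2.215, -2.226, -0.0]
contact_force: [1.2, -1.3, -2.0]
finger_gap: 29.2
grip_force: 30.0
t: 21.45
tool_pos: [476.7, 227.2, 243.3]
eef_rot: [2.221, 2.221, 0.0]
contact_force: [-0.4, 0.5, -1.9]
finger_gap: 29.2
grip_force: 30.0
t 21.45 pos [476.7 227.2 243.3] xaxis [-0.  1. -0.] gap 29.2
shift m [0.0013 0.0002 0.1448]
```

```bash
python3 -m handwheel '[[-1,0,0,0.02,0],[-1,0,0,0.06,0],[-1,0,0,0.1,0],[-1,0,0,0.125,0],[-1,0,0,0.137,0],[-1,0,0,0.143,0],[-1,0,0,0.145,0],[-1,0,0,0.146,0],[-1,0,0,0.146,0]]'
```

```text
t: 22.58
tool_pos: [476.7, 228.5, 97.8]
eef_rot: [2.219, 2.224, 0.002]
contact_force: [0.1, 0.2, -1.8]
finger_gap: 29.5
grip_force: 30.0
```

```bash
python3 -m handwheel '[[-1,0,0,0.001,0],[-1,0,0,0.001,0]]'
```

```text
t: 22.82
tool_pos: [476.4, 228.4, 96.3]
eef_rot: [-2.219, -2.224, -0.0]
contact_force: [0.0, -0.0, -2.3]
finger_gap: 29.0
grip_force: 30.0
```

```bash
python3 -m handwheel '[[-1,0,0,0.0007,0],[-1,0,0,0.0007,0]]'
```

```text
t: 23.08
tool_pos: [476.6, 228.4, 96.1]
eef_rot: [-2.219, -2.223, -0.001]
contact_force: [-2.1, -0.8, 5.2]
finger_gap: 29.3
grip_force: 30.0
```

```bash
python3 -m handwheel '[[0.7,0,0,0,0],[0.7,0,0,0,0],[0.7,0,0,0,0],[0.7,0,0,0,0],[0.7,0,0,-0.03,0],[0.7,0,0,-0.08,0],[0.7,0,0,-0.134,0],[0.7,0,0,-0.134,0]]'; python3 -m handwheel '[[0.8,-0.05,0.009,0,0],[0.8,-0.1,0.018,0,0],[0.8,-0.15,0.027,0,0],[0.8,-0.2,0.036,0,0],[0.8,-0.25,0.045,0,0],[0.8,-0.3,0.054,0,0]]'; python3 -m handwheel '[[0.8,-0.05,0.009,0,0],[0.8,-0.1,0.018,0,0],[0.8,-0.15,0.027,0,0],[0.8,-0.2,0.036,0,0],[0.8,-0.216,0.039,0,0],[0.8,-0.216,0.039,0,0],[0.8,-0.216,0.039,0,0],[0.8,-0.216,0.039,0,0]]';python3 -c "
from h import *
go(569.5,-288,102)"
```

```text
t: 24.08
tool_pos: [478.6, 229.2, 233.5]
eef_rot: [2.219, 2.223, 0.012]
contact_force: [0.5, -0.3, -0.3]
finger_gap: 78.4
grip_force: 0.0
t: 24.82
tool_pos: [530.6, -73.0, 228.7]
eef_rot: [-2.218, -2.223, 0.001]
contact_force: [1.1, 0.6, 0.6]
finger_gap: 82.5
grip_force: 0.0
t: 25.82
tool_pos: [570.7, -285.5, 229.5]
eef_rot: [-2.216, -2.226, -0.001]
contact_force: [0.3, -0.6, 0.0]
finger_gap: 82.5
grip_force: 0.0
t 25.82 pos [ 570.7 -285.5  229.5] xaxis [-0.004  1.     0.001] gap 82.5
shift m [-0.0026 -0.0013  0.1275]
```

```bash
python3 -m handwheel '[[1,-0.001,-0.001,0.04,0],[1,-0.001,-0.001,0.08,0],[1,-0.001,-0.001,0.11,0],[1,-0.001,-0.001,0.127,0],[1,-0.001,-0.001,0.127,0],[-1,-0.001,-0.001,0.127,0],[-1,-0.001,-0.001,0.127,0],[-1,-0.001,-0.001,0.127,0],[-1,-0.001,-0.001,0.127,0],[-1,-0.001,-0.001,0.127,0]]'; python3 -m handwheel '[[-1,0,0,0,0],[-1,0,0,0,0],[-1,0,0,0,0],[-1,0,0,0,0]]'; python3 -c "
from h import *
go(488,299.5,240)"
```

```text
t: 27.08
tool_pos: [569.4, -288.5, 102.6]
eef_rot: [2.219, 2.224, 0.0]
contact_force: [-0.1, -0.4, -1.7]
finger_gap: 45.9
grip_force: 0.0
t: 27.58
tool_pos: [569.4, -288.5, 102.5]
eef_rot: [-2.219, -2.224, -0.0]
contact_force: [1.2, 0.1, -1.3]
finger_gap: 29.3
grip_force: 30.0
t 27.57 pos [ 569.4 -288.5  102.5] xaxis [-0.002  1.     0.   ] gap 29.3
shift m [ 0.5881 -0.0802 -0.1375]
```

```bash
python3 -m handwheel '[[-1,0,0,-0.02,0],[-1,0,0,-0.06,0],[-1,0,0,-0.1,0],[-1,0,0,-0.14,0],[-1,0.02,-0.003,-0.14,0],[-1,0.06,-0.008,-0.14,0],[-1,0.105,-0.014,-0.14,0],[-1,0.15,-0.021,-0.14,0],[-1,0.195,-0.027,-0.14,0],[-1,0.24,-0.033,-0.14,0]]'; python3 -m handwheel '[[-1,0.04,-0.005,0,0],[-1,0.085,-0.012,0,0],[-1,0.13,-0.018,0,0],[-1,0.175,-0.024,0,0],[-1,0.22,-0.03,0,0],[-1,0.26,-0.036,0,0],[-1,0.3,-0.041,0,0]]';  python3 -m handwheel '[[-1,0.025,-0.003,0,0],[-1,0.04,-0.006,0,0],[-1,0.048,-0.007,0,0],[-1,0.048,-0.007,0,0],[-1,0.048,-0.007,0,0],[-1,0.048,-0.007,0,0]]'; python3 -c "
from h import *
go(488,299.5,98)"
```

```text
t: 28.82
tool_pos: [534.6, -46.3, 242.2]
eef_rot: [-2.218, -2.223, 0.001]
contact_force: [0.6, 0.1, -1.5]
finger_gap: 29.3
grip_force: 30.0
t: 29.7
tool_pos: [492.7, 252.9, 242.3]
eef_rot: [-2.218, -2.224, 0.002]
contact_force: [1.2, -0.3, -1.5]
finger_gap: 29.5
grip_force: 30.0
t: 30.45
tool_pos: [487.5, 298.4, 242.7]
eef_rot: [2.221, 2.222, 0.0]
contact_force: [0.4, 0.0, -2.3]
finger_gap: 29.6
grip_force: 30.0
t 30.45 pos [487.5 298.4 242.7] xaxis [-0.001  1.    -0.   ] gap 29.6
shift m [0.0011 0.0004 0.1447]
```

```bash
python3 -m handwheel '[[-1,0,0,0.02,0],[-1,0,0,0.06,0],[-1,0,0,0.1,0],[-1,0,0,0.125,0],[-1,0,0,0.137,0],[-1,0,0,0.143,0],[-1,0,0,0.145,0],[-1,0,0,0.146,0],[-1,0,0,0.146,0]]'
```

```text
t: 31.58
tool_pos: [487.5, 299.6, 97.1]
eef_rot: [2.219, 2.224, 0.002]
contact_force: [0.3, -0.9, -0.8]
finger_gap: 29.1
grip_force: 30.0
```

```bash
python3 -m handwheel '[[-1,0,0,0.001,0],[-1,0,0,0.001,0]]'
```

```text
t: 31.82
tool_pos: [487.2, 299.4, 95.6]
eef_rot: [-2.219, -2.224, -0.0]
contact_force: [-0.2, 0.8, -1.1]
finger_gap: 29.1
grip_force: 30.0
```

```bash
python3 -m handwheel '[[-1,0,0,0.0005,0],[-1,0,0,0.0005,0]]'
```

```text
t: 32.08
tool_pos: [487.4, 299.4, 95.4]
eef_rot: [-2.219, -2.223, -0.001]
contact_force: [-0.8, -0.4, 2.9]
finger_gap: 29.5
grip_force: 30.0
```

Yellow is touching the floor. I'll release, lift, move aside and check all four.

```bash
python3 -m handwheel '[[0.7,0,0,0,0],[0.7,0,0,0,0],[0.7,0,0,0,0],[0.7,0,0,0,0],[0.7,0,0,-0.03,0],[0.7,0,0,-0.08,0],[0.7,0,0,-0.134,0],[0.7,0,0,-0.134,0]]'; python3 -m handwheel '[[0.8,-0.05,0,0,0],[0.8,-0.1,0,0,0],[0.8,-0.15,0,0,0],[0.8,-0.2,0.01,0,0],[0.8,-0.25,0.02,0,0],[0.8,-0.3,0.04,0,0],[0.8,-0.35,0.06,0,0],[0.8,-0.4,0.08,0,0],[0.8,-0.45,0.1,0,0],[0.8,-0.45,0.1,0,0]]'
python3 - <<'E'
from h import *
T=viewer.camera('top');S=viewer.camera('side')
C=np.array([471.3,196.3,0]);y=np.array([.1619,.9868,0]);x=np.array([y[1],-y[0],0])
for col in HUE:
    P=[]
    for c,(a,b,e,d) in((T,(90,225,300,320)),(S,(170,110,300,245))):
        m=mask(c['frame'],col,100,35);k=np.zeros_like(m);k[b:d,a:e]=255;m=cv2.morphologyEx(m&k,cv2.MORPH_OPEN,np.ones((3,3)))
        N,_,st,ce=cv2.connectedComponentsWithStats(m)
        if N>1:P.append(ce[1+np.argmax(st[1:,4])])
    g=plane(T,P[0],127);print(col,P,g.round(1),'rack x,y',round((g-C)@x,1),round((g-C)@y,1))
    if len(P)>1:print(tri(T,P[0],S,P[1]))
a=cv2.resize(T['frame'][200:340,80:330],(780,437))[:,:,::-1];cv2.imwrite('pics/f1.png',a)
cv2.imwrite('pics/f2.png',cv2.resize(S['frame'][100:300,150:450],None,fx=2.6,fy=2.6)[:,:,::-1])
E
```

```text
t: 33.08
tool_pos: [489.6, 300.4, 233.3]
eef_rot: [2.219, 2.223, 0.012]
contact_force: [0.4, -0.3, -0.9]
finger_gap: 78.1
grip_force: 0.0
t: 34.33
tool_pos: [587.8, -156.0, 228.1]
eef_rot: [2.226, 2.215, -0.004]
contact_force: [0.1, 0.3, 0.7]
finger_gap: 82.3
grip_force: 0.0
green [array([255.28486647, 285.43916914]), array([252.69818182, 201.29454545])] [455.5  87.5 127. ] rack x,y 2.0 -109.9
(array([454.98191749,  89.65354464, 112.66819439]), np.float64(0.8979382872410233))
red [array([203.03030303, 276.47319347]), array([197.97029703, 233.28712871])] [465.8 159.9 127. ] rack x,y 0.4 -36.8
(array([434.55765696, 209.64798614, -22.25694998]), np.float64(40.544912401056095))
blue [array([154.569161  , 266.85034014]), array([222.47131148, 167.0204918 ])] [477.2 227.4 127. ] rack x,y 0.7 31.7
(array([477.19083614, 232.21803556, 111.69826818]), np.float64(0.7488149820092993))
yellow [array([106.21157685, 257.58682635]), array([209.53790614, 152.36101083])] [488.1 295.1 127. ] rack x,y 0.6 100.3
(array([488.37031396, 301.5935596 , 110.73193584]), np.float64(0.7862495125227434))
```

View pics/f1.png

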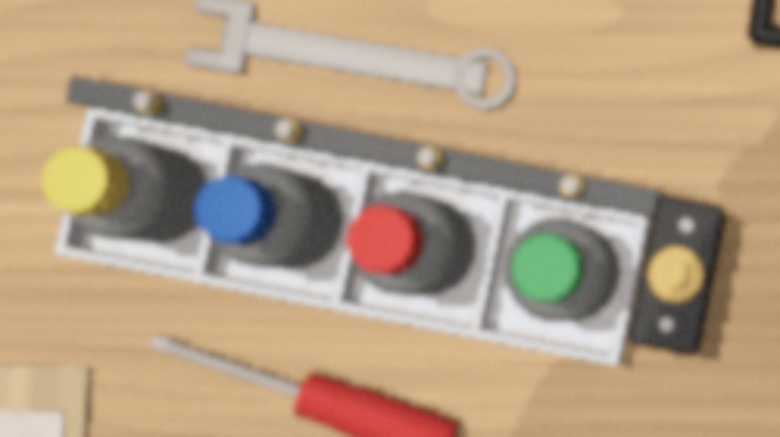

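View pics/f2.png

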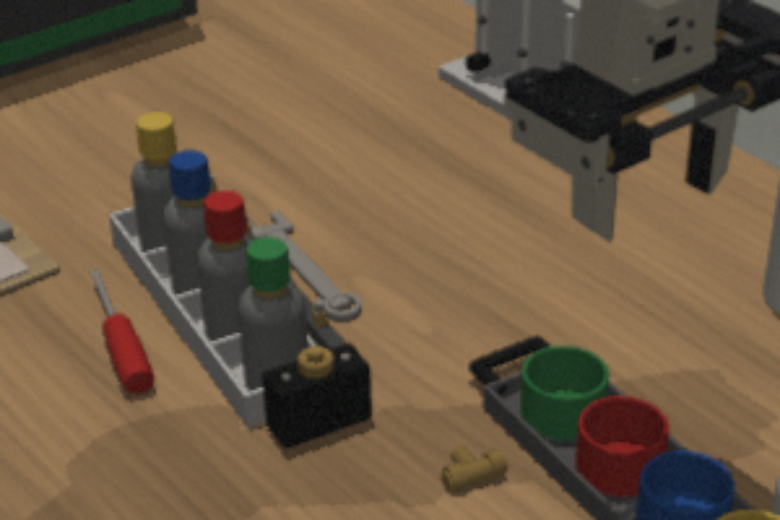

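Both views show all four canisters upright in the right compartments. From the block the order is green, red, blue, yellow, with top-view cap px (255,285), (203,276), (155,267) and (106,258). All are within about 5 mm of centre, and the gripper is clear.

```bash
python3 -m handwheel '[[0.8,0,0,0,0],[0.8,0,0,0,0]]' && python3 -c "
from workcell import manip
print(manip.sign_off())"
```

```text
t: 34.67
tool_pos: [588.0, -148.9, 228.9]
eef_rot: [-2.217, -2.225, -0.001]
contact_force: [-0.2, 0.1, -0.7]
finger_gap: 82.9
grip_force: 0.0
the job is handed in; nothing more can be done
None
```

I moved all four canisters into the rack upright and in order from the valve block (green, red, blue, yellow), each about 5 mm or less from its compartment centre by camera, and handed the job in at about 35 s; sign-off returned no verdict.

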